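Put the four bench items back on their own cork pads

TASK

The remote control, the rubber stopper, the lidded tin and the 9 V battery have been put down on one another's cork pads. Move each back to its own pad: the tin to the large round one, the stopper to the small round one, the remote to the long oblong one and the battery to the short oblong one; the empty square pad (or any clear spot) is free to park things on the way. In the end each stands or lies as upright as it did at the start, well centred on its own pad and let go, the remote and the battery lying lengthwise along theirs.

Things in the scene. Friction and masses are not known exactly. Their poses are not given: they have to be found in the camera images.
- remote_centre (a point): Pale green, near white, handheld remote control lying flat, buttons up, 119 mm long (its x), 45 mm wide (its y), 20 mm thick (z up); not the longer blue-green meter that lies away from the pads. The point is its centre, half-way up (10 mm above its underside). Grasp across the 45 mm width.
- stopper_centre (a point): Plain grey rubber stopper standing upright, nearly cylindrical (very slightly tapered), about 31 mm across and 28 mm tall. The point is its centre, half-way up (14 mm above its underside); z up.
- tin_centre (a point): Round lidded tin, white below with a blue lid (the lid is fast), 47 mm across and 28 mm tall, standing upright. The point is its centre, half-way up (14 mm above its underside); z up.
- battery_centre (a point): Block-shaped 9 V battery, black with an orange end, lying flat: 26 mm wide (its x), 50 mm long (its y), 17 mm thick (z up). The point is its centre, half-way up (8.5 mm above its underside). Grasp across the 26 mm width.
- pad_large_round_top (a point): Large round cork pad, 96 mm across, 6 mm thick, fixed to the bench: the tin's place. The point is the centre of its upper face, 6 mm above the bench; z up.
- pad_small_round_top (a point): Small round cork pad, 70 mm across, 6 mm thick, fixed: the stopper's place. The point is the centre of its upper face; z up.
- pad_long_oblong_top (a point): Long oblong cork pad with rounded corners, 150 mm long (its x) and 75 mm wide (its y), 6 mm thick, fixed: the remote's place. The point is the centre of its upper face; z up.
- pad_short_oblong_top (a point): Short oblong cork pad with rounded corners, 60 mm wide (its x) and 84 mm long (its y), 6 mm thick, fixed: the battery's place. The point is the centre of its upper face; z up.
- pad_square_top (a point): Square cork pad with rounded corners, 90 x 90 mm, 6 mm thick, fixed, empty at the start: a spare place for parking. The point is the centre of its upper face; z up.
Not all that is in view belongs to the job. Leave any red look-alike of the part that bears tin_centre alone.

How it is judged:
By the outcome, as a careful person would: the job done as asked, in the order asked, and still so for the second after the job is handed in, with the robot touching nothing.
It also fails if it takes over 134 s, if anything falls off the work surface, if the arm or the gripper's body presses on something with over 40 N, if the wrist force passes 120 N, or if a joint passes its speed limit or range.

ROBOT

A 7-joint arm with a two-finger parallel gripper is mounted at the origin on a cart in front of the work surface, level with it; the furniture and walls round the work are solid. World frame = base frame: x ahead of the robot, y to its left, z up, the work surface at z = 0. Lengths are in m, angles in rad, forces in N, time in s.
With the tool pointing down it reaches from about 0.4 to 0.85 m from the base axis. Payload 10.4 kg.
Tool frame: the origin (TCP) lies midway between the tips of the shut fingers; the grasp point (between the pads) lies 19 mm behind it; z points along the fingers, y is the line along which they close (so a half turn about z gives the same grasp; the last joint's range is limited). The gripper opens to 87 mm and grips with 3 to 60 N. Pads are 19 mm wide; open, the fingers measure 117 mm over their backs; the gripper's body (75 mm by 190 mm) begins 51 mm behind the grasp point.
Start: joints at [1.138, 0.332, -0.065, 1.46, 0.022, 1.35, -0.088], TCP at [0.249, -0.573, 0.223] pointing down, gripper open.
Joint ranges: [-2.6, 2.6], [-0.5, 2.12], [-1.47, 1.34], [0.16, 2.42], [-1.27, 4.41], [0.06, 2.06], [-2.6, 2.6]. Speed limits (rad/s): [2.22, 2.22, 2.79, 2.79, 3.14, 3.14, 3.14].

INTERFACE

Orientations are given as a unit quaternion [x, y, z, w].
In Python, from bench import r gives the robot as it stands.
- The arm moves only by the tool apply_moves, never from a script. Its argument "steps" is a list of rows, each a list of 7 numbers: the turn, a rotation vector about the tool's x, y, z in rad, then the shift along the tool's x, y, z in mm, then the opening, from -1 (shut) to 1 (fully open). In form: [[ax, ay, az, x, y, z, claw], ...]. A call has 1 to 20 rows; each row is the pose to reach, as a shift and turn from the pose commanded when the call began, along the tool's axes at that moment; what a row does not reach only later rows make up. A row lasts 1/12 s, in which the tool goes at most 41.7 mm and 7.16 degrees, less where a joint would pass 70% of its speed; a pose out of reach is approached as far as the arm can. A call with a gripper value outside its range is refused whole. The fingers move at their own pace and stop on an object; "force" is the grip in N (left out, the last holds). Time passes only in rows, so rows that repeat a pose let the fingers close. It gives the time, the measured TCP pose, the force, the opening and the grip force at its end, in the units of the state.
- r.read_state(): the state, without advancing time (a new reading comes with each control period).
- r.camera(name): name is "scene" or "side" or "wrist"; returns a dict with "pixels" (420x560x3 uint8, red, green, blue), "z_map" (420x560 float32, m along the optical axis (not along the pixel's ray), 0 where there is no reading), "fovy" (degrees; the focal length in pixels is half the picture's height over the tangent of half this angle, whatever the lens; pixels are square), "cx", "cy" (the principal point, pixels), "position" and "orientation" of the camera in the world. Camera axes: x right, y down, z forward; pixel columns grow to the right and rows downward; lengths in m; the calibration is good to about 2 mm. A picture is of the moment at which its call begins.
- r.close_job(): hands the job in; it is judged then, once.
The state is a dict: "time": time; "joint_positions": joint angles; "joint_vel": joint speeds; "joint_torque": joint torques, N m; "ee_pos": TCP position; "eef_rot": TCP orientation; "ft_force": force on the tool from outside, world axes, zero at the start; "torque": the same for the moment, N m; "width": finger opening in m; "grip_force": force on a finger pad.
Only numpy, scipy, OpenCV 4.12 (cv2) and the standard library are available. Lean on these libraries where they do the work, as an engineer would, in place of code of your own. Each camera call takes 0.05 s, during which the arm holds its last target. There are 200 camera calls.

## Working session

There is one attempt and no reset: what is moved stays moved. The work goes in short steps, Python scripts to look and compute and a tool call to move; the robot and the scene stay as the last step left them, time stands still between calls to the robot, and variables do not carry over. Pictures are saved under pics/ and viewed, at most 14 in all, crops included, and the job is handed in when it is done.

Besides the shell and the picture viewer there is one more tool, called by a JSON object that holds its "method" and its "body". apply_moves: Moves the arm, as the interface text tells. Its arguments: {"type":"object","properties":{"steps":{"type":"array","items":{"type":"array","items":{"type":"number"}}},"force":{"type":"number"}},"required":["steps"]}

```bash
ls; mkdir -p pics; cat > h.py <<'E'
import numpy as np, cv2
from scipy.spatial.transform import Rotation as R
from bench import r
def cam(n,save=None):
    c=r.camera(n)
    if save: cv2.imwrite(f'pics/{save}.png',c['pixels'][:,:,::-1])
    return c
def world(c,zplane=None):
    h,w=c['z_map'].shape; f=h/2/np.tan(np.radians(c['fovy'])/2)
    u,v=np.meshgrid(np.arange(w),np.arange(h))
    d=np.stack([(u-c['cx'])/f,(v-c['cy'])/f,np.ones((h,w))],-1)@R.from_quat(c['orientation']).as_matrix().T
    p=np.array(c['position'])
    if zplane is None: return p+d*c['z_map'][...,None]
    return p+d*((zplane-p[2])/d[...,2])[...,None]
E
python3 - <<'E'
from h import *
for n in('scene','side','wrist'):
    c=cam(n,n+'0'); print(n,c['position'],c['orientation'],c['fovy'],c['cx'],c['cy'])
print(r.read_state())
E
```

```text
pics
scene [-0.26858882  0.52681505  0.80582586] [-0.438547    0.79135023 -0.37733855  0.19762835] 56.09398631686429 276.46636078251737 208.8672389999852
side [ 0.40139615 -0.96648184  0.93946875] [ 0.91554099 -0.03286388  0.02131488 -0.40031279] 47.63208117299448 265.85843754853346 218.52347162566366
wrist [ 0.31730722 -0.54259561  0.38408364] [ 0.82819296 -0.54295497 -0.07699315  0.11562172] 70.12145362382658 277.39516036993945 213.60046135719185
{'time': 0.15, 'joint_positions': array([ 1.1384049 ,  0.33268559, -0.0646911 ,  1.46073984,  0.02165898,
        1.34991536, -0.08850867]), 'joint_vel': array([ 0.00085739, -0.00111487,  0.00014969, -0.00309411,  0.00065857,
       -0.00041373,  0.00015283]), 'joint_torque': array([ 1.10260466e-03, -6.23635268e+01,  2.47351936e-02, -3.90138209e+01,
       -6.13601902e-02,  3.74615612e-02, -1.54021105e-06]), 'ee_pos': array([ 0.24887066, -0.57299451,  0.22196647]), 'eef_rot': array([ 9.79080791e-01,  2.03471198e-01, -1.58768297e-04, -5.01526675e-04]), 'ft_force': array([ 0.90196891, -0.85169288, -0.84397445]), 'torque': array([0.01272934, 0.03849294, 0.0617258 ]), 'grip_force': 0.0, 'width': 0.08719566719604042}
```

View pics/scene0.png

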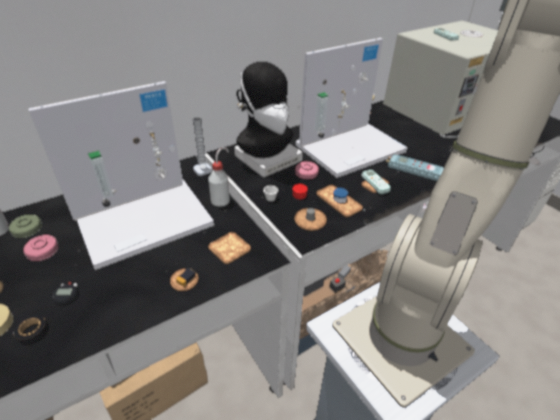

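View pics/side0.png

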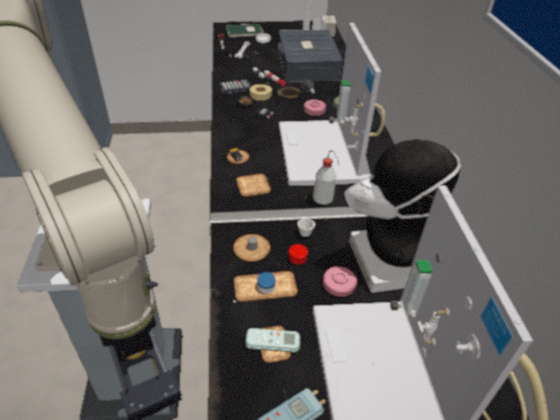

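Side view: battery on small round pad (237,156), square pad (253,184), stopper on large round (251,245), tin on long oblong (266,285), remote on short oblong (273,340); red look-alike (298,254), cup (307,228), and a light strip between benches at row 215. The scene view agrees.

```bash
python3 - <<'E'
from h import *
c=cam('side'); W=world(c)
P=lambda u,v:np.round(W[v,u],3)
for n,u,v in [('batt',238,155),('sq',253,184),('stopper',252,241),('lr',242,250),('tin',266,281),('long',290,287),('remote',273,339),('short',272,357),('red',298,251),('cup',307,222),('bottle',326,165),('donut',340,275),('meter',295,408),('stand',380,330),('head',375,240),('strip',300,214),('bench',225,300),('bench2',225,180)]: print(n,P(u,v))
print('strip', [tuple(P(240,v)) for v in range(205,226,3)])
# height map summary
for lo,hi,ylo,yhi in [(0.03,1,-0.6,0.6)]:
    m=(W[...,2]>lo)&(W[...,0]>.3)&(W[...,0]<.9)&(W[...,1]>-.6)&(W[...,1]<.6)&(c['z_map']>0)
    n,l,s,_=cv2.connectedComponentsWithStats(m.astype(np.uint8))
    for i in range(1,n):
        if s[i,4]>15: q=W[l==i]; print(s[i],q.min(0).round(3),q.max(0).round(3))
big=cv2.resize(c['pixels'][130:420,200:400],None,fx=3,fy=2.05)
big=cv2.resize(c['pixels'][130:380,200:380],None,fx=2.4*1.0,fy=2.4,interpolation=cv2.INTER_CUBIC)
cv2.imwrite('pics/crop.png',big[:,:,::-1])
E
```

```text
batt [0.421 0.333 0.026]
sq [0.463 0.199 0.008]
stopper [ 0.445 -0.076  0.034]
lr [ 0.417 -0.081  0.007]
tin [ 0.471 -0.217  0.035]
long [ 0.532 -0.218  0.008]
remote [ 0.475 -0.376  0.026]
short [ 0.47  -0.41   0.008]
red [ 0.564 -0.112  0.025]
cup [ 0.604 -0.004  0.027]
bottle [0.667 0.112 0.136]
donut [ 0.66  -0.201  0.024]
meter [ 0.504 -0.538  0.03 ]
stand [ 0.721 -0.365  0.021]
head [ 0.742 -0.169  0.112]
strip [ 0.598  0.084 -0.023]
bench [ 0.369 -0.24  -0.001]
bench2 [0.376 0.232 0.003]
strip [(np.float64(0.419), np.float64(0.11), np.float64(0.0)), (np.float64(0.419), np.float64(0.094), np.float64(0.003)), (np.float64(0.418), np.float64(0.085), np.float64(-0.001)), (np.float64(0.418), np.float64(0.087), np.float64(-0.014)), (np.float64(0.417), np.float64(0.085), np.float64(-0.025)), (np.float64(0.417), np.float64(0.046), np.float64(-0.001)), (np.float64(0.416), np.float64(0.029), np.float64(0.003))]
[ 328   23   57  152 4063] [0.739 0.198 0.03 ] [0.859 0.555 0.376]
[  345   139   178   281 24570] [ 0.662 -0.6    0.03 ] [ 0.9   -0.059  0.374]
[314 150  25  48 694] [0.64  0.077
[... 208 characters left out ...]
0.456 -0.058  0.038]
[332 271  16  13  68] [ 0.636 -0.232  0.03 ] [ 0.675 -0.192  0.035]
[257 272  19  17 233] [ 0.449 -0.234  0.03 ] [ 0.494 -0.187  0.039]
[518 353  21  28 272] [ 0.865 -0.6    0.201] [ 0.897 -0.567  0.237]
[509 371  12  24  83] [ 0.88  -0.6    0.155] [ 0.886 -0.559  0.167]
[301 393  13   9  32] [ 0.518 -0.527  0.03 ] [ 0.542 -0.508  0.034]
[289 398   7   6  17] [ 0.493 -0.528  0.03 ] [ 0.506 -0.517  0.033]
[287 401   7  10  20] [ 0.489 -0.542  0.03 ] [ 0.5   -0.524  0.033]
[260 407  29  13 111] [ 0.434 -0.558  0.03 ] [ 0.49  -0.534  0.034]
[297 406   9  14  45] [ 0.506 -0.562  0.03 ] [ 0.523 -0.535  0.033]
[290 410   7  10  20] [ 0.492 -0.559  0.03 ] [ 0.505 -0.543  0.032]
```

View pics/crop.png

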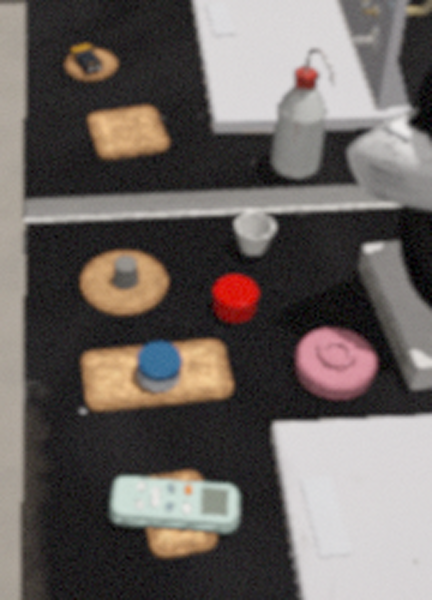

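```bash
cat >> h.py <<'E'
def rect(pts):
    """centre, size (long, short), angle of long axis (deg), of xy points via minAreaRect"""
    (x,y),(a,b),t=cv2.minAreaRect((pts[:,:2]*1000).astype(np.float32))
    if a<b: a,b,t=b,a,t+90
    return np.round([x,y,a,b,(t+90)%180-90],1)
def blobs(c,m,z,amin=60,hull=False):
    W=world(c,z); n,l,s,_=cv2.connectedComponentsWithStats(m.astype(np.uint8)); out=[]
    for i in range(1,n):
        if s[i,4]>=amin: out.append((s[i,:4].tolist(),int(s[i,4]),rect(W[l==i])))
    return out
def hsv(c): return cv2.cvtColor(c['pixels'],cv2.COLOR_RGB2HSV)
def masks(c):
    h=hsv(c); H,S,V=h[...,0].astype(int),h[...,1],h[...,2]
    D=world(c); roi=(D[...,0]>.33)&(D[...,0]<.62)&(D[...,1]>-.5)&(D[...,1]<.45)
    return dict(cork=(H>5)&(H<22)&(S>70)&(V>110)&roi, green=(H>65)&(H<100)&(S>15)&(S<90)&(V>140)&roi,
      blue=(H>95)&(H<125)&(S>110)&(V>60)&roi)
E
python3 - <<'E'
from h import *
for n in('scene','side','wrist'):
    c=cam(n); m=masks(c)
    for k,z in(('cork',.006),('green',.026),('blue',.034)):
        for b in blobs(c,m[k],z): print(n,k,b[0],b[1],b[2])
E
```

```text
scene cork [362, 181, 14, 11] 72 [ 479.3 -338.4   63.7   26.   -10. ]
scene cork [317, 185, 46, 31] 546 [ 474.4 -206.9  157.1   81.4    4.3]
scene cork [295, 209, 32, 21] 442 [444.7 -69.5  96.8  94.3  58.8]
scene cork [209, 232, 42, 31] 779 [467.6 200.6  97.7  95.1   9.6]
scene cork [170, 269, 28, 21] 325 [421.8 359.   69.9  64.2  31.5]
scene cork [348, 275, 19, 10] 74 [183.6 -27.8  48.3  24.9  27.7]
scene cork [303, 278, 39, 35] 480 [190.9  87.  130.4  53.4 -78.1]
scene cork [163, 343, 44, 58] 1476 [185.9 445.4 104.5  77.3  -3.7]
scene green [362, 170, 28, 22] 222 [ 473.7 -365.8  124.5   53.6   -9.1]
scene blue [335, 187, 13, 10] 98 [ 474.5 -211.7   51.1   36.7  -67.8]
side cork [227, 148, 22, 15] 162 [422.1 356.8  80.   71.6  69.6]
side cork [236, 174, 35, 22] 582 [463.1 201.1  98.8  95.3 -81. ]
side cork [233, 234, 37, 27] 656 [442.3 -69.7  98.1  97.7  -3.8]
side cork [234, 271, 63, 30] 1181 [ 469.6 -205.7  154.    81.1    3.7]
side cork [261, 350, 29, 12] 275 [ 477.2 -405.    62.1   27.3   -4. ]
side green [246, 328, 54, 23] 698 [ 473.7 -376.   118.    51.3   -9.4]
side blue [258, 271, 17, 17] 212 [ 472.9 -209.6   51.7   37.8   78.9]
```

View pics/wrist0.png

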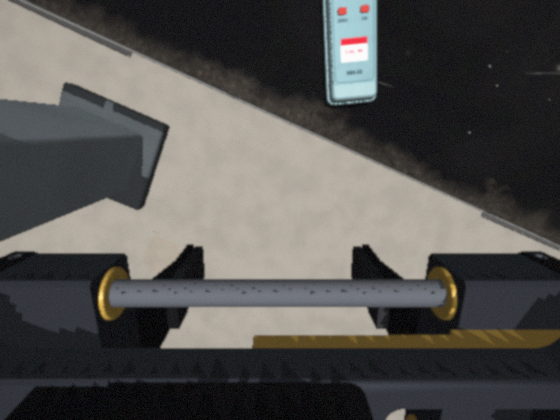

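```bash
cat >> h.py <<'E'
def row(x,y,z,yaw,base=None):
    """row (turn, shift mm) from the present pose to TCP (x,y,z mm) pointing down, tool x at yaw deg"""
    s=r.read_state(); A=R.from_quat(s['eef_rot']); p=np.array(s['ee_pos'])*1000
    T=R.from_euler('z',yaw,degrees=True)*R.from_euler('x',180,degrees=True)
    return np.round((A.inv()*T).as_rotvec(),3), np.round(A.inv().apply(np.array([x,y,z])-p),1)
def yaw():
    s=r.read_state(); m=R.from_quat(s['eef_rot']).as_matrix(); return np.degrees(np.arctan2(m[1,0],m[0,0]))
E
python3 - <<'E'
from h import *
c=cam('wrist'); s=r.read_state(); A=R.from_quat(s['eef_rot'])
print(A.inv().apply(np.array(c['position'])-s['ee_pos']), (A.inv()*R.from_quat(c['orientation'])).as_matrix().round(3))
print(yaw(),row(460,-450,220,90),row(450,250,220,90))
E
```

```text
[ 0.07489045 -0.00078074 -0.16218083] [[ 0.    -0.961 -0.275]
 [ 1.     0.    -0.001]
 [ 0.001 -0.275  0.961]]
23.476726358672057 (array([-0.   , -0.   , -1.161]), array([242.7, -29. ,   2.5])) (array([-0.   , -0.   , -1.161]), array([ 512.3, -675. ,    2.5]))
```

{"method": "apply_moves", "body": {"steps": [[0,0,-0.12,40,-5,0,1],[0,0,-0.24,80,-10,0,1],[0,0,-0.36,120,-14,0,1],[0,0,-0.48,160,-19,0,1],[0,0,-0.6,200,-24,0,1],[0,0,-0.72,240,-29,0,1],[0,0,-0.84,255,-65,0,1],[0,0,-0.96,270,-100,0,1],[0,0,-1.08,285,-100,0,1],[0,0,-1.161,285,-100,0,1],[0,0,-1.161,285,-100,0,1],[0,0,-1.161,285,-100,0,1],[0,0,-1.161,285,-100,0,1]]}}

```text
time: 1.48
ee_pos: [0.4701, -0.3688, 0.2225]
eef_rot: [0.709, 0.706, -0.0, 0.0]
ft_force: [-0.2, 0.3, -0.2]
width: 0.087
grip_force: 0.0
```

```bash
python3 - <<'E'
from h import *
c=cam('wrist','w1'); m=masks(c); print(yaw(),r.read_state()['ee_pos'],r.read_state()['joint_positions'])
for k,z in(('cork',.006),('green',.026),('blue',.034)):
        for b in blobs(c,m[k],z,150): print(k,b[0],b[1],b[2])
print(row(472,-207,220,90),row(445,-70,220,90),row(425,350,220,90))
E
```

```text
89.77295921507123 [ 0.4700721  -0.36883665  0.22252989] [ 0.89234303  0.29641844 -0.37349454  1.52215742  0.10986315  1.34372439
  0.50495814]
cork [210, 5, 136, 83] 7946 [ 471.2 -204.9  151.2   76.7    3.7]
cork [258, 157, 49, 20] 655 [ 476.5 -336.9   61.7   22.5   -7.4]
cork [268, 208, 42, 16] 407 [ 483.  -405.8   54.9   18.4   -7.2]
cork [99, 271, 14, 43] 187 [ 221.3 -515.3   71.6   11.3   70.5]
green [235, 168, 96, 47] 2148 [ 475.8 -367.9  115.    44.    -9.3]
blue [260, 21, 43, 49] 1627 [ 473.7 -209.5   45.2   44.2   89.8]
(array([-0.   ,  0.   , -0.004]), array([161.8,   1.3,   2.5])) (array([-0.   ,  0.   , -0.004]), array([298.7, -26.3,   2.5])) (array([-0.   ,  0.   , -0.004]), array([718.7, -47.9,   2.4]))
```

View pics/w1.png

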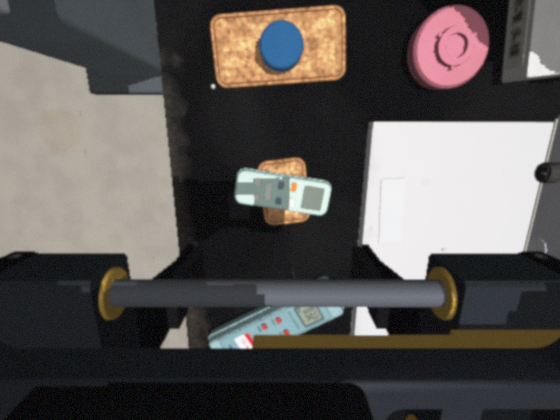

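Wrist view: remote at (283,191) on the short pad, tin at (282,46) on the long pad. On to the battery.

{"method": "apply_moves", "body": {"steps": [[0,0,0,40,0,0,1],[0,0,0,80,-5,0,1],[0,0,0,120,-8,0,1],[0,0,0,160,-10,0,1],[0,0,0,200,-12,0,1],[0,0,0,240,-16,0,1],[0,0,0,280,-20,0,1],[0,0,0,320,-20,0,1],[0,0,0,360,-20,0,1],[0,0,0,400,-24,0,1],[0,0,0,440,-28,0,1],[0,0,0,480,-32,0,1],[0,0,0,520,-36,0,1],[0,0,0,560,-40,0,1],[0,0,0,600,-44,0,1],[0,0,0,640,-47,0,1],[0,0,0,680,-48,0,1],[0,0,0,710,-48,0,1],[0,0,0,710,-48,0,1],[0,0,0,710,-48,0,1]]}}

```text
time: 3.2
ee_pos: [0.4219, 0.3435, 0.2221]
eef_rot: [0.707, 0.708, -0.0, -0.001]
ft_force: [0.5, -0.3, -1.0]
width: 0.0873
grip_force: 0.0
```

```bash
python3 - <<'E'
from h import *
c=cam('wrist','w2'); m=masks(c); print(yaw(),r.read_state()['ee_pos'],r.read_state()['joint_positions'])
for k,z in(('cork',.006),('green',.026),('blue',.034)):
        for b in blobs(c,m[k],z,150): print(k,b[0],b[1],b[2])
D=world(c); k=(D[...,2]>.016)&(D[...,2]<.035)&(np.hypot(D[...,0]-.422,D[...,1]-.357)<.05)&(c['z_map']>0)
print(blobs(c,k,.023), np.median(D[k][:,2]))
E
```

```text
89.9548024408284 [0.42267885 0.34184113 0.22216996] [ 0.07706162  0.28964707 -0.98863134  1.63830813  0.2465504   1.34829009
 -0.94831146]
cork [252, 152, 55, 54] 1574 [424.2 359.8  70.   61.7 -24. ]
cork [273, 255, 68, 25] 1356 [4.617e+02 2.343e+02 9.380e+01 3.640e+01 1.000e-01]
cork [99, 271, 13, 44] 181 [173.1 195.3  72.3  11.8  71.6]
cork [280, 306, 63, 13] 592 [4.696e+02 1.630e+02 8.960e+01 2.000e+01 1.000e-01]
[([258, 164, 34, 42], 830, array([417.9, 351.9,  48.6,  26.3, -66.3]))] 0.02317291484841119
```

View pics/w2.png

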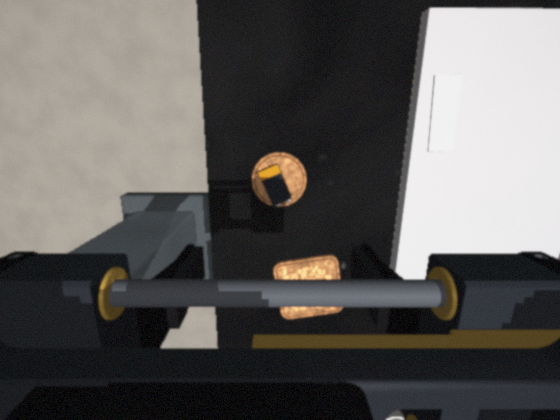

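Battery at pixel (275,185), measured 48.6×26.3 mm, lying at 113.7°, on the small pad. Going to grasp it.

```bash
python3 - <<'E'
from h import *
print(row(418,352,60,113.7),row(418,352,9,113.7))
E
```

```text
(array([-0.001,  0.   , -0.414]), array([ 10.2,  -4.5, 162.2])) (array([-0.001,  0.   , -0.414]), array([ 10.2,  -4.5, 213.2]))
```

{"method": "apply_moves", "body": {"steps": [[0,0,-0.12,10,-4,35,1],[0,0,-0.24,10,-4,70,1],[0,0,-0.36,10,-4,105,1],[0,0,-0.414,10,-4,140,1],[0,0,-0.414,10,-4,140,0.3],[0,0,-0.414,10,-4,140,0.3],[0,0,-0.414,10,-4,140,0.3]]}}

```text
time: 3.83
ee_pos: [0.4199, 0.3519, 0.0846]
eef_rot: [0.548, 0.836, 0.001, 0.001]
ft_force: [0.3, -1.2, 0.6]
width: 0.074
grip_force: 0.0
```

```bash
python3 - <<'E'
from h import *
print(yaw(),r.read_state()['ee_pos'],row(418,352,9,113.7))
E
```

```text
113.48454168349035 [0.4198647  0.35190955 0.08463567] (array([ 0.002, -0.   , -0.004]), array([ 0.8, -1.8, 75.6]))
```

{"method": "apply_moves", "body": {"steps": [[0,0,0,1,-2,30,0.3],[0,0,0,1,-2,55,0.3],[0,0,0,1,-2,70,0.2],[0,0,0,1,-2,75,0.1],[0,0,0,1,-2,75,-0.6],[0,0,0,1,-2,75,-0.8],[0,0,0,1,-2,75,-0.8],[0,0,0,1,-2,75,-0.8],[0,0,0,1,-2,75,-0.8],[0,0,0,1,-2,75,-0.8],[0,0,0,1,-2,75,-0.8],[0,0,0,1,-2,75,-0.8]], "force": 15}}

```text
time: 4.83
ee_pos: [0.417, 0.3526, 0.0086]
eef_rot: [0.547, 0.837, 0.001, 0.0]
ft_force: [1.1, -1.2, 6.6]
width: 0.0256
grip_force: 15.0
```

```bash
python3 - <<'E'
from h import *
print(r.read_state()['ee_pos'],r.read_state()['width'],row(465,200,60,90),row(465,200,10,90))
E
```

```text
[0.41699899 0.35258745 0.00863553] 0.025554627341753972 (array([ 0.002, -0.   ,  0.414]), array([-159. ,  -17.3,  -51.4])) (array([ 0.002, -0.   ,  0.414]), array([-159. ,  -17.4,   -1.4]))
```

{"method": "apply_moves", "body": {"steps": [[0,0,0,0,0,-25,-0.8],[0,0,0,0,0,-55,-0.8],[0,0,0.1,-20,-2,-75,-0.8],[0,0,0.2,-50,-5,-80,-0.8],[0,0,0.3,-85,-9,-80,-0.8],[0,0,0.4,-120,-13,-80,-0.8],[0,0,0.414,-150,-17,-80,-0.8],[0,0,0.414,-159,-17,-65,-0.8],[0,0,0.414,-159,-17,-40,-0.8],[0,0,0.414,-159,-17,-20,-0.8],[0,0,0.414,-159,-17,-8,-0.8],[0,0,0.414,-159,-17,-1,-0.8],[0,0,0.414,-159,-17,-1,-0.8],[0,0,0.414,-159,-17,-1,0],[0,0,0.414,-159,-17,-1,0],[0,0,0.414,-159,-17,-1,0],[0,0,0.414,-159,-17,-30,0],[0,0,0.414,-159,-17,-70,0],[0,0,0.414,-159,-17,-110,0],[0,0,0.414,-159,-17,-150,0.5]]}}

```text
time: 6.5
ee_pos: [0.4643, 0.2, 0.1597]
eef_rot: [0.707, 0.707, 0.0, -0.0]
ft_force: [0.5, 0.1, 0.3]
width: 0.0455
grip_force: 0.0
```

```bash
cat >> h.py <<'E'
def look(box=None,save=None):
    c=cam('wrist',save); m=masks(c); s=r.read_state(); print('yaw',yaw().round(2),s['ee_pos'].round(4),s['width'])
    for k,z in(('cork',.006),('green',.026),('blue',.034)):
        for b in blobs(c,m[k],z,150):
            W=world(c,z)[b[0][1]:b[0][1]+b[0][3],b[0][0]:b[0][0]+b[0][2]]; M=m[k][b[0][1]:b[0][1]+b[0][3],b[0][0]:b[0][0]+b[0][2]]
            (x,y),rad=cv2.minEnclosingCircle((W[M][:,:2]*1000).astype(np.float32))
            print(k,b[0],b[1],b[2],'circle',np.round([x,y,2*rad],1))
    return c
def raised(c,x,y,lo,hi,rad=.05):
    D=world(c); k=(D[...,2]>lo)&(D[...,2]<hi)&(np.hypot(D[...,0]-x,D[...,1]-y)<rad)&(c['z_map']>0)
    z=np.median(D[k][:,2]); k=k&(abs(D[...,2]-z)<.004); W=world(c,z)[k]
    print('raised',round(z,4),k.sum(),rect(W),'circle',cv2.minEnclosingCircle((W[:,:2]*1000).astype(np.float32)))
E
python3 - <<'E'
from h import *
c=look(None,'w3'); raised(c,.465,.2,.016,.035)
print(row(440,-70,160,90))
E
```

```text
yaw 90.09 [0.4675 0.2022 0.1672] 0.048125743819998845
cork [197, 0, 75, 81] 4813 [4.224e+02 3.546e+02 6.980e+01 6.730e+01 1.000e-01] circle [422.4 355.9  70.3]
cork [232, 152, 93, 87] 4838 [464.9 202.1  91.8  91.5   9.1] circle [465.  201.8 117.9]
cork [372, 278, 9, 41] 197 [582.3  80.4  54.3   9.  -87.5] circle [579.7  80.3  54.4]
raised 0.0231 1108 [463.6 199.4  47.   25.7 -89.3] circle ((463.8111877441406, 199.88262939453125), 25.960723876953125)
(array([ 0.009, -0.003,  0.002]), array([-272.2,  -27.9,    6.3]))
```

{"method": "apply_moves", "body": {"steps": [[0,0,0,-35,-5,-20,0.5],[0,0,0,-75,-10,-40,0.5],[0,0,0,-115,-15,-50,0.5],[0,0,0,-155,-20,-50,0.5],[0,0,0,-195,-22,-50,0.5],[0,0,0,-235,-24,-50,0.5],[0,0,0,-265,-25,-50,0.5],[0,0,0,-270,-25,-50,0.5],[0,0,0,-270,-25,-50,0.5],[0,0,0,-270,-25,-50,0.5]]}}

```text
time: 7.38
ee_pos: [0.44, -0.0694, 0.2079]
eef_rot: [0.707, 0.707, 0.0, 0.0]
ft_force: [1.0, 0.2, -0.5]
width: 0.0652
grip_force: 0.0
```

```bash
python3 - <<'E'
from h import *
c=look(None,'w4'); raised(c,.444,-.07,.02,.045)
E
```

```text
yaw 90.11 [ 0.44   -0.0688  0.2078] 0.06528634817242945
cork [244, 151, 78, 77] 3504 [445.8 -67.7  95.8  95.6  88.3] circle [445.1 -68.3  97.8]
cork [244, 261, 90, 20] 891 [ 453.9 -179.   120.    27.4    2.7] circle [ 454.4 -179.9  121.6]
cork [139, 268, 21, 52] 446 [ 260.7 -211.    82.3   23.    74.1] circle [ 265.3 -212.3   82.3]
cork [396, 268, 22, 52] 336 [ 618.6 -211.5   81.    22.6  -73.8] circle [ 615.3 -212.5   81.1]
cork [247, 306, 43, 11] 346 [ 426.3 -238.9   58.6   16.    -0. ] circle [ 426.4 -238.1   59.6]
cork [208, 330, 331, 18] 4690 [ 578.3 -284.4  478.8   28.9   -0. ] circle [ 578.3 -297.2  478.8]
blue [289, 307, 31, 13] 315 [ 473.5 -223.    38.6   17.8   -0. ] circle [ 473.5 -215.6   38.7]
raised 0.0337 402 [446.9 -68.3  25.7  25.3 -63.1] circle ((446.83990478515625, -68.4560546875), 13.184362411499023)
```

View pics/w4.png

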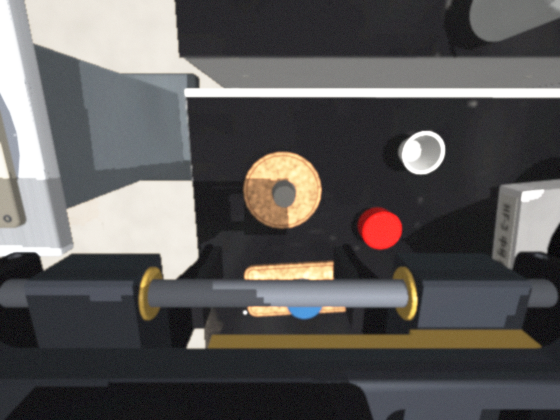

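Stopper seen at (285,193), centred on the large round pad; red look-alike at (380,229) is clear. Descending.

{"method": "apply_moves", "body": {"steps": [[0,0,0,0,7,35,0.4],[0,0,0,0,7,75,0.3],[0,0,0,0,7,115,0.2],[0,0,0,0,7,150,0.1],[0,0,0,0,7,175,0.1],[0,0,0,0,7,190,0.1],[0,0,0,0,7,197,0.1],[0,0,0,0,7,197,0.1],[0,0,0,0,7,197,-0.7],[0,0,0,0,7,197,-0.7],[0,0,0,0,7,197,-0.7],[0,0,0,0,7,197,-0.7],[0,0,0,0,7,197,-0.7],[0,0,0,0,7,197,-0.7],[0,0,0,0,7,197,-0.7]], "force": 12}}

```text
time: 8.68
ee_pos: [0.4475, -0.0705, 0.0114]
eef_rot: [0.707, 0.707, 0.0, 0.001]
ft_force: [-1.0, 0.0, 8.4]
width: 0.0284
grip_force: 12.3
```

```bash
python3 - <<'E'
from h import *
print(r.read_state()['ee_pos'],r.read_state()['width'],row(422.5,356,120,90),row(422.5,356,11,90))
E
```

```text
[ 0.44747699 -0.07046081  0.01136659] 0.028411753632846256 (array([ 0.001,  0.001, -0.   ]), array([ 426.4,  -24.9, -109. ])) (array([ 0.001,  0.001, -0.   ]), array([426.5, -25. ,   0. ]))
```

{"method": "apply_moves", "body": {"steps": [[0,0,0,0,0,-25,-0.7],[0,0,0,0,0,-60,-0.7],[0,0,0,20,-1,-95,-0.7],[0,0,0,55,-3,-110,-0.7],[0,0,0,95,-5,-110,-0.7],[0,0,0,135,-7,-110,-0.7],[0,0,0,175,-10,-110,-0.7],[0,0,0,215,-12,-110,-0.7],[0,0,0,255,-15,-110,-0.7],[0,0,0,295,-17,-110,-0.7],[0,0,0,335,-20,-110,-0.7],[0,0,0,375,-22,-110,-0.7],[0,0,0,405,-24,-110,-0.7],[0,0,0,424,-25,-110,-0.7],[0,0,0,424,-25,-110,-0.7],[0,0,0,424,-25,-110,-0.7],[0,0,0,424,-25,-110,-0.7]]}}

```text
time: 10.1
ee_pos: [0.422, 0.3528, 0.1203]
eef_rot: [0.707, 0.707, -0.0, 0.0]
ft_force: [-0.1, -0.4, -0.9]
width: 0.0286
grip_force: 11.9
```

```bash
python3 - <<'E'
from h import *
c=look(None,'w5')
print(row(422.5,354,11,90))
E
```

```text
yaw 89.92 [0.4223 0.3524 0.1204] 0.028425323252535696
cork [248, 171, 63, 63] 2823 [422.6 360.2  60.7  59.2  90. ] circle [422.5 357.6  68. ]
cork [208, 271, 8, 44] 160 [350.8 264.2  50.8   6.3  79.8] circle [353.  263.8  50.9]
cork [272, 308, 38, 28] 891 [435.  228.6  39.9  33.6   1.6] circle [434.8 229.   47. ]
(array([ 0.   ,  0.001, -0.001]), array([  1.7,   0.2, 109.4]))
```

{"method": "apply_moves", "body": {"steps": [[0,0,0,2,0,30,-0.7],[0,0,0,2,0,60,-0.7],[0,0,0,2,0,85,-0.7],[0,0,0,2,0,100,-0.7],[0,0,0,2,0,107,-0.7],[0,0,0,2,0,109.5,-0.7],[0,0,0,2,0,109.5,-0.7],[0,0,0,2,0,109.5,-0.1],[0,0,0,2,0,109.5,0.1],[0,0,0,2,0,109.5,0.1],[0,0,0,2,0,109.5,0.1],[0,0,0,2,0,80,0.1],[0,0,0,2,0,40,0.1],[0,0,0,2,0,0,0.1],[0,0,0,2,0,-40,0.5],[0,0,0,2,0,-80,0.5],[0,0,0,2,0,-100,0.8],[0,0,0,2,0,-100,0.8],[0,0,0,2,0,-100,0.8]]}}

```text
time: 11.73
ee_pos: [0.4222, 0.3561, 0.2216]
eef_rot: [0.707, 0.707, 0.001, 0.001]
ft_force: [0.5, 0.2, -1.1]
width: 0.0726
grip_force: 0.0
```

```bash
python3 - <<'E'
from h import *
c=look(None,'w6'); raised(c,.4225,.356,.02,.045)
print(row(473,-210,220,90))
E
```

```text
yaw 89.99 [0.4218 0.3555 0.2202] 0.07494997568870235
cork [255, 162, 51, 53] 1518 [425.4 357.6  67.6  64.3  88.8] circle [422.3 356.3  70.8]
cork [273, 264, 66, 16] 818 [ 4.613e+02  2.403e+02  9.100e+01  2.300e+01 -1.000e-01] circle [461.3 232.6  91.1]
cork [125, 271, 12, 44] 186 [211.4 208.8  71.1  12.   73. ] circle [216.3 207.3  71.1]
cork [422, 282, 9, 37] 169 [636.  194.9  58.7  10.8 -85.5] circle [632.2 194.6  58.7]
cork [278, 306, 65, 21] 830 [ 4.692e+02  1.689e+02  9.300e+01  3.360e+01 -1.000e-01] circle [469.1 178.1  93.5]
raised 0.0337 373 [422.  358.1  25.5  25.1  89.9] circle ((421.9576721191406, 357.86456298828125), 13.17726993560791)
(array([ 0.,  0., -0.]), array([-5.655e+02,  5.130e+01,  5.000e-01]))
```

View pics/w6.png

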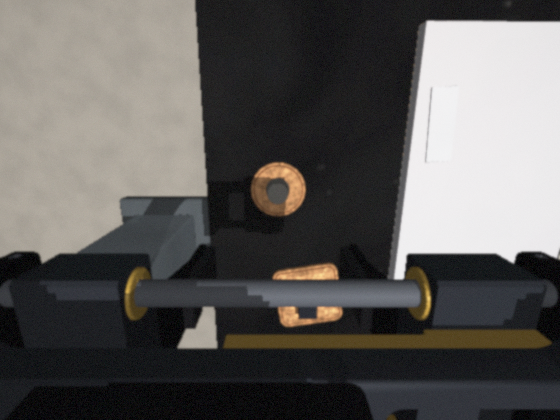

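Stopper upright at (279,190), within 2 mm of its pad's centre. Next the tin.

{"method": "apply_moves", "body": {"steps": [[0,0,0,-35,2,0,0.8],[0,0,0,-75,5,0,0.8],[0,0,0,-115,9,0,0.8],[0,0,0,-155,13,0,0.8],[0,0,0,-195,17,0,0.8],[0,0,0,-235,20,0,0.8],[0,0,0,-275,24,0,0.8],[0,0,0,-315,27,0,0.8],[0,0,0,-355,30,0,0.8],[0,0,0,-395,33,0,0.8],[0,0,0,-435,38,0,0.8],[0,0,0,-475,43,0,0.8],[0,0,0,-515,47,0,0.8],[0,0,0,-550,51,0,0.8],[0,0,0,-565,52,0,0.8],[0,0,0,-565,52,0,0.8],[0,0,0,-565,52,0,0.8],[0,0,0,-565,52,0,0.8]]}}

```text
time: 13.28
ee_pos: [0.4737, -0.2075, 0.2198]
eef_rot: [0.706, 0.708, 0.0, -0.001]
ft_force: [-0.9, 1.3, 0.6]
width: 0.0781
grip_force: 0.0
```

```bash
python3 - <<'E'
from h import *
c=look(None,'w7'); raised(c,.473,-.21,.02,.045)
E
```

```text
yaw 90.14 [ 0.4738 -0.2074  0.2201] 0.07842631809126482
cork [212, 24, 85, 93] 4916 [445.4 -69.   97.1  96.5  86.7] circle [445.  -68.7  97.8]
cork [215, 154, 122, 66] 3407 [ 471.2 -204.8  152.5   78.     3.6] circle [ 471.6 -204.7  162.3]
cork [114, 268, 25, 52] 467 [ 255.2 -355.3   86.4   26.1   69. ] circle [ 261.9 -357.9   86.4]
cork [425, 268, 16, 52] 345 [ 692.7 -356.1   83.5   20.3  -81. ] circle [ 686.9 -357.    84. ]
cork [263, 274, 36, 6] 156 [ 4.772e+02 -3.298e+02  4.880e+01  7.700e+00  1.000e-01] circle [ 477.2 -332.5   48.8]
cork [261, 321, 39, 10] 216 [ 476.1 -412.    56.4   14.5   -8.7] circle [ 476.9 -406.5   56.5]
cork [235, 330, 320, 18] 4332 [ 6.466e+02 -4.313e+02  4.739e+02  2.980e+01  1.000e-01] circle [ 646.7 -437.4  474. ]
blue [260, 176, 37, 37] 1064 [ 473.4 -207.    43.7   42.9  -89.9] circle [ 473.4 -207.2   45. ]
raised 0.0341 1196 [ 473.9 -207.7   46.    45.9  -45. ] circle ((473.92413330078125, -207.7675018310547), 23.590299606323242)
```

{"method": "apply_moves", "body": {"steps": [[0,0,0,0,0,40,0.8],[0,0,0,0,0,80,0.8],[0,0,0,0,0,120,0.7],[0,0,0,0,0,155,0.6],[0,0,0,0,0,180,0.6],[0,0,0,0,0,200,0.6],[0,0,0,0,0,209,0.6],[0,0,0,0,0,209,0.6],[0,0,0,0,0,209,-0.3],[0,0,0,0,0,209,-0.3],[0,0,0,0,0,209,-0.3],[0,0,0,0,0,209,-0.3],[0,0,0,0,0,209,-0.3],[0,0,0,0,0,209,-0.3]], "force": 15}}

```text
time: 14.5
ee_pos: [0.4743, -0.2096, 0.0124]
eef_rot: [0.707, 0.707, 0.0, 0.001]
ft_force: [-0.2, 1.0, 5.6]
width: 0.045
grip_force: 15.0
```

```bash
python3 - <<'E'
from h import *
print(r.read_state()['ee_pos'],r.read_state()['width'],row(445.2,-68.5,11,90))
E
```

```text
[ 0.47430289 -0.20961346  0.01243037] 0.04496136378825033 (array([ 0.001,  0.001, -0.   ]), array([141.1, -29.1,   1.3]))
```

{"method": "apply_moves", "body": {"steps": [[0,0,0,0,0,-25,-0.3],[0,0,0,0,0,-55,-0.3],[0,0,0,15,-4,-70,-0.3],[0,0,0,45,-10,-70,-0.3],[0,0,0,80,-17,-70,-0.3],[0,0,0,115,-24,-70,-0.3],[0,0,0,135,-29,-70,-0.3],[0,0,0,139,-29,-55,-0.3],[0,0,0,139,-29,-30,-0.3],[0,0,0,139,-29,-12,-0.3],[0,0,0,139,-29,-3,-0.3],[0,0,0,139,-29,0,-0.3],[0,0,0,139,-29,0,-0.3],[0,0,0,139,-29,0,0.4],[0,0,0,139,-29,0,0.4],[0,0,0,139,-29,0,0.4],[0,0,0,139,-29,-30,0.4],[0,0,0,139,-29,-70,0.4],[0,0,0,139,-29,-110,0.5],[0,0,0,139,-29,-150,0.6]]}}

```text
time: 16.17
ee_pos: [0.4445, -0.0699, 0.1636]
eef_rot: [0.707, 0.707, 0.0, 0.0]
ft_force: [1.2, -0.5, -0.6]
width: 0.0662
grip_force: 0.0
```

```bash
python3 - <<'E'
from h import *
c=look(None,'w8'); raised(c,.445,-.068,.02,.045)
print(row(475,-368,200,-9.3),row(475,-368,200,170.7))
E
```

```text
yaw 90.06 [ 0.4483 -0.0701  0.1711] 0.06753915327335727
cork [235, 154, 89, 86] 3495 [445.4 -67.8  96.3  95.7  -2.2] circle [445.  -68.4  97.7]
cork [137, 268, 23, 52] 449 [ 285.7 -185.1   72.4   21.8   73.1] circle [ 289.6 -186.3   72.4]
cork [396, 268, 23, 52] 407 [ 601.9 -186.    71.2   21.1  -74.1] circle [ 600.7 -186.3   71.2]
cork [210, 306, 330, 42] 5728 [ 567.7 -232.4  419.3   59.6   -0. ] circle [ 567.7 -260.7  419.3]
blue [256, 183, 44, 44] 1502 [443.8 -68.2  44.6  43.3 -90. ] circle [444.1 -68.3  45.4]
raised 0.0341 1659 [444.2 -68.8  46.3  46.2  26.8] circle ((444.28045654296875, -68.53266906738281), 23.619998931884766)
(array([ 0.009, -0.006,  1.734]), array([-298. ,   26.6,  -27.8])) (array([ 0.006,  0.009, -1.407]), array([-298. ,   26.6,  -27.8]))
```

{"method": "apply_moves", "body": {"steps": [[0,0,0.12,-35,2,-40,0.6],[0,0,0.24,-75,5,-45,0.6],[0,0,0.36,-115,8,-45,0.6],[0,0,0.48,-155,12,-45,0.6],[0,0,0.6,-195,16,-45,0.6],[0,0,0.72,-235,20,-45,0.6],[0,0,0.84,-270,24,-45,0.7],[0,0,0.96,-298,27,-45,0.8],[0,0,1.08,-298,27,-45,0.8],[0,0,1.2,-298,27,-45,0.8],[0,0,1.32,-298,27,-45,0.8],[0,0,1.44,-298,27,-45,0.8],[0,0,1.56,-298,27,-45,0.8],[0,0,1.68,-298,27,-45,0.8],[0,0,1.734,-298,27,-45,0.8],[0,0,1.734,-298,27,-45,0.8],[0,0,1.734,-298,27,-45,0.8]]}}

```text
time: 17.63
ee_pos: [0.4718, -0.3683, 0.2067]
eef_rot: [0.997, -0.08, 0.0, 0.0]
ft_force: [0.8, 0.4, -0.1]
width: 0.0782
grip_force: 0.0
```

```bash
python3 - <<'E'
from h import *
c=look(None,'w9'); raised(c,.475,-.368,.016,.045,.08); print(row(475,-368,9,-9.3))
E
```

```text
yaw -9.21 [ 0.4718 -0.3683  0.2067] 0.07835723712434187
cork [102, 147, 91, 123] 6835 [ 471.4 -204.9  152.    77.4    3.8] circle [ 471.2 -205.2  161.4]
cork [298, 154, 20, 52] 792 [ 479.2 -406.3   62.8   23.6   -8.1] circle [ 480.5 -397.    62.9]
cork [243, 166, 18, 50] 620 [ 476.2 -336.5   61.6   20.6   -7.3] circle [ 475.3 -344.    61.6]
cork [17, 211, 76, 43] 1705 [465.5 -74.3  96.7  55.   75.5] circle [446.6 -69.3  96.9]
cork [114, 270, 13, 49] 195 [ 364.4 -131.6   76.    14.6  -19.4] circle [ 362.7 -136.5   76.1]
cork [428, 270, 14, 49] 222 [ 295.7 -557.2   76.1   16.1    0.8] circle [ 295.6 -551.9   76.2]
cork [444, 331, 30, 13] 183 [ 220.5 -587.8   41.2   20.2   80.8] circle [ 228.8 -589.2   41.2]
green [260, 139, 38, 96] 2305 [ 478.2 -370.   112.2   42.    -9.1] circle [ 478.1 -370.7  116.5]
blue [21, 237, 38, 22] 510 [454.3 -73.2  44.3  25.8 -80.6] circle [452.3 -73.2  45. ]
raised 0.0249 3385 [ 476.1 -370.1  114.    41.7   -9.2] circle ((476.18939208984375, -370.24212646484375), 58.7269401550293)
(array([ 0.   , -0.   ,  0.002]), array([  3. ,  -0.8, 197.7]))
```

View pics/w9.png

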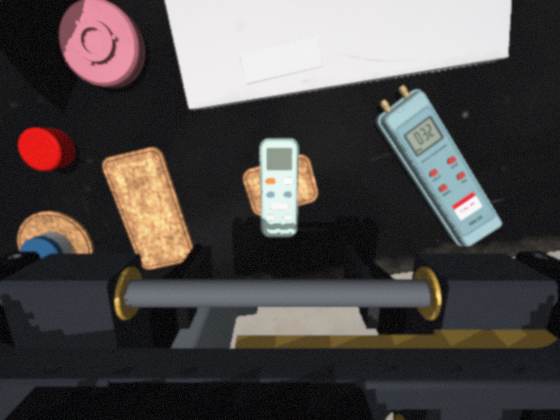

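Remote at (279,188) lying along the tool's x; long pad (147,208) free; meter (440,165) apart. Grasping.

{"method": "apply_moves", "body": {"steps": [[0,0,0,4,1,40,0.8],[0,0,0,4,1,80,0.8],[0,0,0,4,1,120,0.7],[0,0,0,4,1,150,0.6],[0,0,0,4,1,175,0.6],[0,0,0,4,1,190,0.6],[0,0,0,4,1,197,0.6],[0,0,0,4,1,197,0.6],[0,0,0,4,1,197,-0.3],[0,0,0,4,1,197,-0.3],[0,0,0,4,1,197,-0.3],[0,0,0,4,1,197,-0.3],[0,0,0,4,1,197,-0.3],[0,0,0,4,1,197,-0.3]], "force": 20}}

```text
time: 18.85
ee_pos: [0.4759, -0.3702, 0.0103]
eef_rot: [0.997, -0.081, 0.0, 0.0]
ft_force: [-0.8, -0.7, 4.2]
width: 0.044
grip_force: 20.0
```

```bash
python3 - <<'E'
from h import *
print(yaw(),r.read_state()['ee_pos'],r.read_state()['width'],row(471.3,-205,11,3.8))
E
```

```text
-9.348253750976394 [ 0.47587341 -0.37020965  0.01028602] 0.04398429282323513 (array([ 0.001, -0.001, -0.229]), array([ -31.3, -162.3,   -0.8]))
```

{"method": "apply_moves", "body": {"steps": [[0,0,0,0,0,-25,-0.3],[0,0,0,0,0,-55,-0.3],[0,0,0,-3,-15,-70,-0.3],[0,0,-0.06,-9,-45,-70,-0.3],[0,0,-0.12,-16,-80,-70,-0.3],[0,0,-0.18,-23,-115,-70,-0.3],[0,0,-0.229,-29,-150,-70,-0.3],[0,0,-0.229,-31,-162,-55,-0.3],[0,0,-0.229,-31,-162,-30,-0.3],[0,0,-0.229,-31,-162,-12,-0.3],[0,0,-0.229,-31,-162,-4,-0.3],[0,0,-0.229,-31,-162,0,-0.3],[0,0,-0.229,-31,-162,0,-0.3],[0,0,-0.229,-31,-162,0,0.3],[0,0,-0.229,-31,-162,0,0.4],[0,0,-0.229,-31,-162,0,0.4],[0,0,-0.229,-31,-162,-30,0.4],[0,0,-0.229,-31,-162,-70,0.4],[0,0,-0.229,-31,-162,-110,0.5],[0,0,-0.229,-31,-162,-150,0.6]]}}

```text
time: 20.52
ee_pos: [0.471, -0.2049, 0.1617]
eef_rot: [0.999, 0.033, 0.0, -0.0]
ft_force: [0.8, -1.3, -0.9]
width: 0.0658
grip_force: 0.0
```

```bash
python3 - <<'E'
from h import *
c=look(None,'w10'); raised(c,.4713,-.205,.016,.045,.08); print(row(464,200,220,90))
E
```

```text
yaw 3.78 [ 0.4747 -0.2061  0.1699] 0.06724091427764868
cork [242, 127, 74, 132] 3979 [ 473.9 -204.7  145.3   76.5    3.7] circle [ 473.5 -205.4  157.4]
cork [110, 171, 88, 84] 3727 [ 4.453e+02 -6.870e+01  9.570e+01  9.550e+01 -4.000e-01] circle [445.3 -68.8  97. ]
cork [391, 174, 82, 58] 4128 [ 477.8 -372.1   85.9   61.7  -83. ] circle [ 478.5 -372.    95.1]
cork [406, 270, 12, 49] 226 [ 365.4 -372.6   65.9   12.    12.7] circle [ 364.3 -367.9   65.9]
cork [414, 331, 46, 13] 351 [ 311.3 -415.3   61.3   16.3   82. ] circle [ 307.4 -414.7   61.5]
cork [234, 335, 42, 11] 243 [ 287.7 -187.5   51.3   14.9  -86.2] circle [ 294.4 -187.    51.4]
cork [319, 335, 49, 10] 232 [ 295.9 -298.4   61.    13.4  -86.2] circle [ 295.2 -298.5   62.2]
green [258, 145, 41, 108] 2908 [ 473.5 -204.1  112.3   41.4    3.8] circle [ 473.1 -204.6  114.9]
blue [123, 199, 46, 44] 1557 [445.5 -71.7  47.6  43.6 -60.5] circle [445.9 -71.5  47.6]
raised 0.0249 4313 [ 471.6 -204.5  114.1   41.6    3.8] circle ((471.5744323730469, -204.6905517578125), 58.700050354003906)
(array([ 0.011, -0.004, -1.505]), array([  16.5, -405.6,  -52.1]))
```

View pics/w10.png

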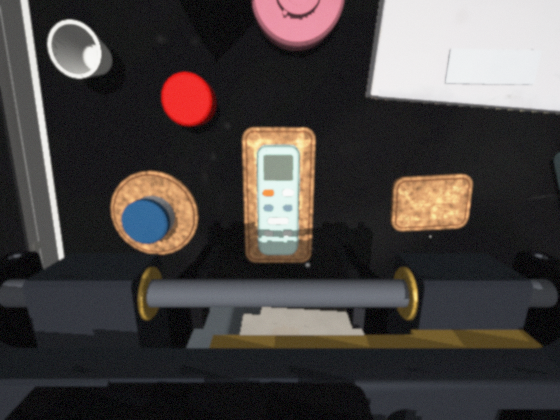

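Remote centred along its pad (279,200); short pad free at (432,203), axis at about 97°. Fetch the battery.

{"method": "apply_moves", "body": {"steps": [[0,0,-0.12,2,-35,-40,0.6],[0,0,-0.24,4,-75,-50,0.6],[0,0,-0.36,6,-115,-50,0.6],[0,0,-0.48,8,-155,-50,0.6],[0,0,-0.6,10,-195,-50,0.5],[0,0,-0.72,12,-235,-50,0.4],[0,0,-0.84,13,-275,-50,0.3],[0,0,-0.96,14,-315,-50,0.3],[0,0,-1.08,15,-355,-50,0.3],[0,0,-1.2,16,-390,-50,0.3],[0,0,-1.32,16,-405,-50,0.3],[0,0,-1.44,16,-405,-50,0.3],[0,0,-1.505,16,-405,-50,0.3],[0,0,-1.505,16,-405,-50,0.3],[0,0,-1.505,16,-405,-50,0.3],[0,0,-1.505,16,-405,-50,0.3]]}}

```text
time: 21.9
ee_pos: [0.4608, 0.1998, 0.2097]
eef_rot: [0.708, 0.706, 0.0, 0.0]
ft_force: [0.7, -0.1, -0.5]
width: 0.0563
grip_force: 0.0
```

```bash
python3 - <<'E'
from h import *
c=look(None,'w11'); raised(c,.464,.2,.016,.045); print(row(463.7,199.6,9.5,90.7))
E
```

```text
yaw 89.84 [0.4608 0.1998 0.2096] 0.056803598874941956
cork [211, 17, 65, 70] 2742 [ 4.226e+02  3.559e+02  7.050e+01  6.850e+01 -2.000e-01] circle [422.6 355.9  70.6]
cork [240, 149, 82, 76] 4041 [465.  202.   91.9  91.8   9.2] circle [465.2 202.1 117.8]
raised 0.0232 844 [463.8 199.9  46.2  25.4  89.8] circle ((463.8135681152344, 199.81019592285156), 25.746374130249023)
(array([ 0.   ,  0.   , -0.015]), array([-1.000e-01,  2.900e+00,  2.001e+02]))
```

{"method": "apply_moves", "body": {"steps": [[0,0,0,0,3,40,0.3],[0,0,0,0,3,80,0.3],[0,0,0,0,3,120,0.3],[0,0,0,0,3,155,0.2],[0,0,0,0,3,180,0.2],[0,0,0,0,3,195,0.1],[0,0,0,0,3,200,0.1],[0,0,0,0,3,200,0.1],[0,0,0,0,3,200,-0.8],[0,0,0,0,3,200,-0.8],[0,0,0,0,3,200,-0.8],[0,0,0,0,3,200,-0.8],[0,0,0,0,3,200,-0.8],[0,0,0,0,3,200,-0.8]], "force": 15}}

```text
time: 23.12
ee_pos: [0.4642, 0.2002, 0.0103]
eef_rot: [0.707, 0.707, 0.0, 0.001]
ft_force: [-0.5, -0.5, 6.3]
width: 0.026
grip_force: 15.0
```

```bash
python3 - <<'E'
from h import *
print(yaw(),r.read_state()['ee_pos'],r.read_state()['width'],row(478,-372,10,97))
E
```

```text
89.98523632651244 [0.46423594 0.2001833  0.01032921] 0.025974404107884354 (array([ 0.001,  0.   , -0.122]), array([-5.722e+02,  1.390e+01,  4.000e-01]))
```

{"method": "apply_moves", "body": {"steps": [[0,0,0,0,0,-30,-0.8],[0,0,0,0,0,-70,-0.8],[0,0,0,-15,0,-105,-0.8],[0,0,0,-50,0,-120,-0.8],[0,0,0,-90,0,-120,-0.8],[0,0,0,-130,0,-120,-0.8],[0,0,0,-170,0,-120,-0.8],[0,0,0,-210,0,-120,-0.8],[0,0,0,-250,2,-120,-0.8],[0,0,0,-290,4,-120,-0.8],[0,0,0,-330,6,-120,-0.8],[0,0,0,-370,8,-120,-0.8],[0,0,0,-410,10,-120,-0.8],[0,0,-0.05,-450,12,-120,-0.8],[0,0,-0.1,-490,13,-120,-0.8],[0,0,-0.122,-525,14,-120,-0.8],[0,0,-0.122,-555,14,-120,-0.8],[0,0,-0.122,-572,14,-120,-0.8],[0,0,-0.122,-572,14,-120,-0.8],[0,0,-0.122,-572,14,-120,-0.8]]}}

```text
time: 24.78
ee_pos: [0.4773, -0.3724, 0.1292]
eef_rot: [0.663, 0.748, 0.0, -0.0]
ft_force: [0.3, 0.4, -1.3]
width: 0.0258
grip_force: 15.0
```

```bash
python3 - <<'E'
from h import *
c=look(None,'w12'); c=cam('side'); print([b for b in blobs(c,masks(c)['cork'],.006)]); print(row(478,-372,10,97))
E
```

```text
yaw 97.01 [ 0.4777 -0.371   0.1294] 0.02602936766442989
cork [205, 0, 184, 70] 5252 [ 472.9 -220.1  153.    52.     6.9] circle [ 472.2 -212.3  156.7]
cork [247, 165, 64, 63] 2684 [ 475.4 -360.2   61.8   60.3  -85.1] circle [ 478.  -362.1   80.1]
cork [251, 232, 52, 21] 854 [ 480.5 -409.4   52.2   21.6   10.6] circle [ 479.9 -405.5   53.5]
green [222, 0, 148, 45] 3573 [ 471.3 -216.5  113.6   30.2    6.9] circle [ 470.5 -209.2  114.2]
green [231, 36, 115, 9] 241 [ 467.7 -229.    90.4    1.7    3.8] circle [ 467.7 -228.9   90.4]
[([233, 236, 16, 25], 209, array([411.8, -75.1,  90.7,  34.5, -78.4])), ([256, 288, 25, 7], 76, array([ 476.7, -227.7,   59.4,   18.1,    5.7])), ([243, 293, 12, 6], 60, array([ 427.2, -235.4,   27. ,   15.4,   -3.9])), ([258, 326, 29, 36], 646, array([ 477.5, -373.3,   89. ,   59.4,  -81.8]))]
(array([ 0.   , -0.001,  0.001]), array([ -1.6,  -0.2, 119.6]))
```

View pics/w12.png

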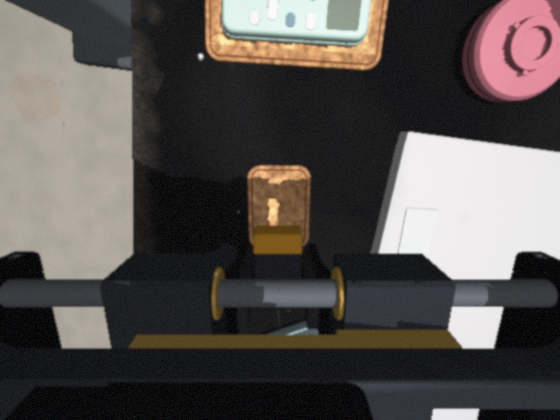

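Battery held, orange end (278,241), the pad beneath aligned with the tool (248–310 columns). Lowering.

{"method": "apply_moves", "body": {"steps": [[0,0,0,-1,0,35,-0.8],[0,0,0,-1,0,65,-0.8],[0,0,0,-1,0,90,-0.8],[0,0,0,-1,0,108,-0.8],[0,0,0,-1,0,116,-0.8],[0,0,0,-1,0,119.5,-0.8],[0,0,0,-1,0,119.5,-0.8],[0,0,0,-1,0,119.5,-0.1],[0,0,0,-1,0,119.5,0],[0,0,0,-1,0,119.5,0],[0,0,0,-1,0,119.5,0],[0,0,0,-1,0,90,0],[0,0,0,-1,0,50,0],[0,0,0,-1,0,10,0],[0,0,0,-1,0,-30,0.3],[0,0,0,-1,0,-70,0.6],[0,0,0,-1,0,-90,0.6],[0,0,0,-1,0,-90,0.6],[0,0,0,-1,0,-90,0.6]]}}

```text
time: 26.47
ee_pos: [0.4783, -0.3732, 0.2209]
eef_rot: [0.663, 0.749, -0.0, 0.001]
ft_force: [-0.0, 0.3, -0.2]
width: 0.0666
grip_force: 0.0
```

```bash
python3 - <<'E'
from h import *
c=look(None,'w13'); raised(c,.478,-.372,.016,.045)
c=cam('scene','s13')
cv2.imwrite('pics/s13c.png',cv2.resize(c['pixels'][140:310,140:420,::-1],None,fx=2.5,fy=2.5,interpolation=cv2.INTER_CUBIC))
E
```

```text
yaw 96.99 [ 0.4776 -0.3728  0.2193] 0.06764683207197993
cork [223, 0, 137, 83] 4966 [ 471.7 -204.8  151.2   76.6    3.7] circle [ 471.3 -204.6  160.8]
cork [253, 155, 50, 66] 2039 [ 478.  -372.    84.5   61.5  -83. ] circle [ 478.  -371.8   94.4]
green [236, 14, 108, 51] 2612 [ 470.3 -206.3  113.7   42.1    3.2] circle [ 470.3 -206.8  115.5]
raised 0.0231 800 [ 477.9 -372.1   44.9   26.   -83.1] circle ((477.8673400878906, -371.86920166015625), 25.599285125732422)
```

View pics/w13.png

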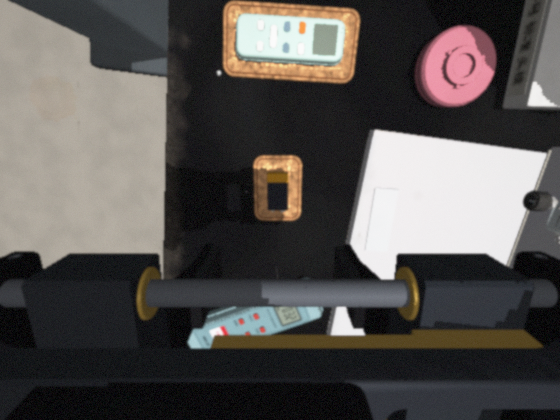

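View pics/s13c.png

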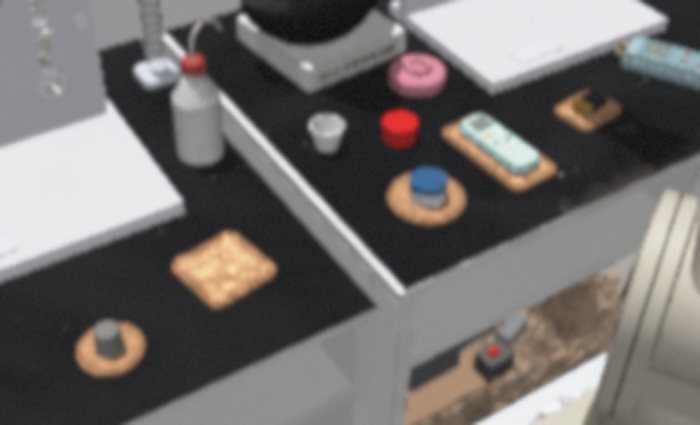

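Wrist view: battery (277,190) is centred and lengthwise on the short pad, and the remote (290,40) on the long one. Scene crop: stopper (110,340), tin (428,187) and remote (500,143) are upright on their own pads, the square pad is empty, and the red look-alike is untouched.

```bash
python3 -c "
from bench import r
print(r.close_job())"
```

```text
the job is handed in; nothing more can be done
None
```

The tin, stopper, remote and battery are each back on their own pad, within about 2 mm of centre and let go; the job was handed in at about 27 s of the 134 s allowed.

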